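# Couple the pull rod with its clevis pin

## Task

Couple the folding machine's pull rod: take the square-headed steel pin lying in the plywood rack, park it tip first in the slanted hole of the wooden rest and let go, then take it anew by its head and push it from above through the green fork and the rod's eye until its head is fully home on the fork. A hidden sprung plunger in the lower cheek resists, so the pin must be pushed and not just dropped, but never press pin and fork together with more than 90 N; leave the slim pin and the other things where they are.

Things in the scene. Friction and masses are not known exactly. Their poses are not given: they have to be found in the camera images.
- pin: steel clevis pin, 0.22 kg: shank 16 mm in diameter, 75 mm long, the last 8 mm a cone down to 9 mm; square head 26 x 26 mm, 20 mm tall. Origin on its axis at the head's underside; x along the shank to the tip (head at x = -20 to 0 mm), y and z square to the head's flats. Lies level, axis 45 mm above the table, in notched uprights at x = 2 to 8 and 61 to 67 mm; between them the shank is free
- pin_tip (a point): centre of the pin's tip, 75 mm from the pin's origin along its x
- rack: plywood rack 100 x 150 mm, base 10 mm thick, fixed; two cradles 84 mm apart in y (30 mm wide notched uprights, tops 47 mm above the table). Origin under its centre, x along the pins towards their tips. The right pin may lie in either cradle; the other holds the slim pin
- rest: the slanted rest: wooden block 40 x 44 x 42 mm, tilted, on a dark steel foot 95 x 70 mm; fixed. Origin on the table straight below the mouth of its hole.
- bore: blind hole in the wooden block: 17.8 mm in diameter, 28 mm deep. Origin at the centre of its mouth, 75 mm above the table; z points out of the hole along its axis, 50 degrees upward (towards the rest's -x). A pin parked in it leans with its head up along that z
- fork: green fork, fixed: two level cheeks 54 x 50 x 14 mm (34 to 48 and 84 to 98 mm above the table) with upright 17.6 mm holes in line, joined by a web on its -x side; open below the lower cheek. Origin on the table on the holes' axis, z up; base plate and pull rod run from it to +x for 240 mm
- fork_seat (a point): centre of the hole's mouth on the top face of the upper cheek, 98 mm above the table; the pin's head underside comes to rest here; axes as the fork's
- rod (a joint): pull rod, swings about an upright pivot 190 mm from the fork's holes (rad, 0 = eye in line with the holes, up to 0.02 either way, easily moved). Its eye is a lug 44 x 42 x 20 mm with a 17.6 mm hole, 56 to 76 mm above the table between the cheeks, up to 3 mm out of line at the start: the pin's cone draws it in line
- slim_pin: the slimmer pin in the rack beside the right one: 12 mm shank, 90 mm long, thin round head; leave it
- spool: copper wire spool, 52 mm across, 36 mm tall; bystander
- mallet: hammer; bystander
- can: aluminium can, 60 mm across, 110 mm tall; bystander
- collar: steel collar, 40 mm across, 14 mm tall; bystander
- spanner: spanner; bystander
- offcut: bent copper offcut 60 x 40 x 31 mm; bystander
- nut_cup: grey plastic cup, 72 mm across, 60 mm tall; bystander

How it is judged (in metres and radians):
On the way, in this order (a step that is already met when the one before it is completed fails the run):
1. the pin is parked tip first in the slanted hole of the rest, its tip at least 22 mm deep, let go and still (z of pin_tip in the frame of bore between -0.032 and -0.022 m and angle between the x axis of pin and the z axis of bore, either way round below 0.25 rad and distance between pin_tip and bore below 0.034 m and contact force between the fingers and pin below 0.1 N and linear speed of pin below 0.02 m/s), for 0.3 s.
2. the pin, upright within 10 degrees, has its tip more than 5 mm inside the hole of the upper cheek (z of pin_tip in the frame of fork_seat below -0.005 m and horizontal distance between pin_tip and fork_seat below 0.004 m and angle between the x axis of pin and the z axis of fork, either way round below 0.175 rad), for 0.05 s.
At the end, for the whole second after the job is handed in: The pin is through the upper cheek, the rod's eye and the lower cheek, its head's underside within 3 mm of the fork's top face and within 3 mm of the hole's centre, upright within 3 degrees, still and released (z of pin in the frame of fork_seat below 0.003 m and z of pin_tip in the frame of fork_seat below -0.069 m and horizontal distance between pin and fork_seat below 0.003 m and angle between the x axis of pin and the z axis of fork, either way round below 0.06 rad and linear speed of pin below 0.01 m/s and contact force between the fingers and pin below 0.1 N); the robot touches nothing.
It fails at once if the pin and the fork (with its rod) are pressed together with more than 90 N (contact force between pin and fork above 90 N).
It fails at once if the slim pin or another bystander is moved more than 30 mm (distance of any of slim_pin, spool, mallet, can, collar, spanner, offcut, nut_cup from where it was at the start of the episode above 0.03 m).
It also fails if it takes over 61 s, if anything falls off the work surface, if the arm or the gripper's body presses on something with over 40 N, if the wrist force passes 120 N, or if a joint passes its speed limit or range.

## Robot

A 6-joint arm with a two-finger parallel gripper is mounted at the origin on the work surface. World frame = base frame: x ahead of the robot, y to its left, z up, the work surface at z = 0. Lengths are in mm, angles in rad, forces in N, time in s.
With the tool pointing down it reaches from about 375 to 825 mm from the base axis. Payload 5.5 kg.
Tool frame: the origin (TCP) lies between the finger pads; the fingertips stand 11 mm ahead of it and the grasp point (between the pads) lies 8 mm behind it; z points along the fingers, y is the line along which they close (so a half turn about z gives the same grasp; the last joint's range is limited). The gripper opens to 85 mm and grips with 20 to 120 N. Pads are 22 mm wide; open, the fingers measure 114 mm over their backs; the gripper's body (76 mm by 85 mm) begins 54 mm behind the grasp point. The pads swing forward as they close: fully open they stand 13 mm farther back than shut.
Start: joints at [1.205, 0.314, -0.047, 1.21, 0, 1.571], TCP at [214.614, 560.3, 242.299] pointing down, gripper open.
Joint ranges: [-2.67, 2.67], [-0.69, 1.73], [-1.03, 1.25], [-2.08, 2.16], [-1.42, 1.45], [-3.14, 3.14]. Speed limits (rad/s): [2.39, 2.39, 3.01, 3.14, 3.14, 3.14].

## Interface

Orientations are given as a 3x3 rotation matrix whose columns are the frame's x, y, z axes.
In Python, from bench import * gives the robot as it stands.
- The arm moves only by the shell command python3 -m pendant 'ROWS'. ROWS is JSON, a list that holds one entry, the list of rows, each a list of 5 numbers: the finger opening in m, from 0 to 0.0854, then the shift along the tool's x, y, z in m, then the turn about the tool's z in rad. A call has 1 to 20 rows; each row is the pose to reach, as a shift and turn from the pose commanded when the call began, along the tool's axes at that moment; what a row does not reach only later rows make up. A row lasts 1/12 s, in which the tool goes at most 41.7 mm and 7.16 degrees, less where a joint would pass 70% of its speed; a pose out of reach is approached as far as the arm can. A call with a gripper value outside its range is refused whole. The fingers move at their own pace and stop on an object; the grip force is fixed at half the most. Time passes only in rows, so rows that repeat a pose let the fingers close. It gives the time, the measured TCP pose, the force, the opening and the grip force at its end, in the units of the state.
- observe(): the state, without advancing time (a new reading comes with each control period).
- snapshot(name): name is "scene" or "top" or "wrist"; returns (picture, depth): 400x640x3 uint8, red, green, blue; 400x640 float32, mm along the optical axis (not along the pixel's ray), 0 where there is no reading.
- get_calibration(name): a dict with "fov_y" (degrees; the focal length in pixels is half the picture's height over the tangent of half this angle, whatever the lens; pixels are square), "cx", "cy" (the principal point, pixels), "k1" (the pictures are not rectified: a ray, as slopes to the right and down, at radius r is drawn at 1 + k1 r^2 times it, then the intrinsics apply), "extrinsics" (4x4, takes a point from camera to world coordinates); the wrist camera has in their place "tool_from_camera" (4x4, takes a point from camera to tool coordinates, whose origin is the TCP and whose axes are the flange's). Camera axes: x right, y down, z forward; pixel columns grow to the right and rows downward; lengths in mm; the calibration is good to about 2 mm. A picture is of the moment at which its call begins: read the wrist's pose just before it. get_calibration takes no time and is no camera call.
- close_job(): hands the job in; it is judged then, once.
The state is a dict: "time": time; "qpos": joint angles; "qvel": joint speeds; "effort": joint torques, N m; "tool_pos": TCP position; "orientation": TCP orientation; "force": force on the tool from outside, world axes, zero at the start; "torque": the same for the moment, N m; "finger_gap": opening from 0.0 (shut) to 1.0 (fully open); "grip_force": force on a finger pad.
Only numpy, scipy, OpenCV 4.12 (cv2) and the standard library are available. Lean on these libraries where they do the work, as an engineer would, in place of code of your own. Each camera call takes 0.05 s, during which the arm holds its last target. There are 200 camera calls.

## Working session

There is one attempt and no reset: what is moved stays moved. The work goes in short steps, Python scripts to look and compute and a shell command to move; the robot and the scene stay as the last step left them, time stands still between calls to the robot, and variables do not carry over. Pictures are saved under pics/ and viewed, at most 10 in all, crops included, and the job is handed in when it is done.

```bash
mkdir -p pics; ls
cat > h.py <<'E'
from bench import *
import numpy as np, cv2
def K(c,h=400):
    f=h/2/np.tan(np.radians(c["fov_y"])/2); return np.array([[f,0,c["cx"]],[0,f,c["cy"]],[0,0,1.]])
def ext(c,s=None):
    if "extrinsics" in c: return np.array(c["extrinsics"])
    s=s or observe(); T=np.eye(4); T[:3,:3]=s["orientation"]; T[:3,3]=s["tool_pos"]
    return T@np.array(c["tool_from_camera"])
def ray(uv,c):
    # fixed-point inversion of slope*(1+k1 r^2)
    k=K(c); d=(np.atleast_2d(np.float64(uv))-k[:2,2])/k[0,0]; x=d.copy()
    for _ in range(30): x=d/(1+c["k1"]*(x**2).sum(1,keepdims=True))
    return np.c_[x,np.ones(len(x))]
def at_z(uv,z,c,T):
    r=ray(uv,c)@T[:3,:3].T; o=T[:3,3]; return o+r*((z-o[2])/r[:,2])[:,None]
def at_depth(uv,dep,c,T):
    r=ray(uv,c); d=np.array([dep[int(round(v)),int(round(u))] for u,v in np.atleast_2d(uv)])
    return (r*d[:,None])@T[:3,:3].T+T[:3,3]
def proj(P,c,T):
    p=(np.atleast_2d(P)-T[:3,3])@T[:3,:3]; s=p[:,:2]/p[:,2:]; s=s*(1+c["k1"]*(s**2).sum(1,keepdims=True))
    return s*K(c)[0,0]+K(c)[:2,2]
def shot(n,tag):
    c=get_calibration(n); T=ext(c); im,d=snapshot(n)
    cv2.imwrite(f"pics/{tag}.png",im[...,::-1]); np.savez(f"pics/{tag}.npz",im=im,d=d,T=T); return im,d,c,T
E
python3 - <<'E'
from h import *
for n in("scene","top"):
    im,d,c,T=shot(n,n+"0"); print(n,c["fov_y"],T.round(2).tolist())
s=observe(); print(s["time"],np.round(s["orientation"],3).tolist(), get_calibration("wrist"))
E
```

```text
pics
scene 42.02863478091283 [[-0.84, 0.33, -0.43, 1351.4], [0.54, 0.5, -0.67, 1257.66], [-0.01, -0.8, -0.6, 1201.69], [0.0, 0.0, 0.0, 1.0]]
top 44.06423693380492 [[-0.03, -1.0, 0.07, 460.03], [-1.0, 0.03, -0.02, 11.25], [0.02, -0.07, -1.0, 1518.9], [0.0, 0.0, 0.0, 1.0]]
0.1 [[-0.934, 0.358, -0.001], [0.358, 0.934, -0.001], [0.0, -0.002, -1.0]] {'fov_y': 67.08263342890379, 'cx': 325.1029262285459, 'cy': 201.6581956034001, 'k1': -0.04699245784981208, 'tool_from_camera': array([[-1.27167591e-04, -9.52165334e-01, -3.05583312e-01,
         7.79811388e+01],
       [ 9.99999433e-01,  2.01980544e-04, -1.04549685e-03,
        -5.44438530e-01],
       [ 1.05720774e-03, -3.05583272e-01,  9.52164768e-01,
        -1.31583846e+02],
       [ 0.00000000e+00,  0.00000000e+00,  0.00000000e+00,
         1.00000000e+00]])}
```

View pics/top0.png

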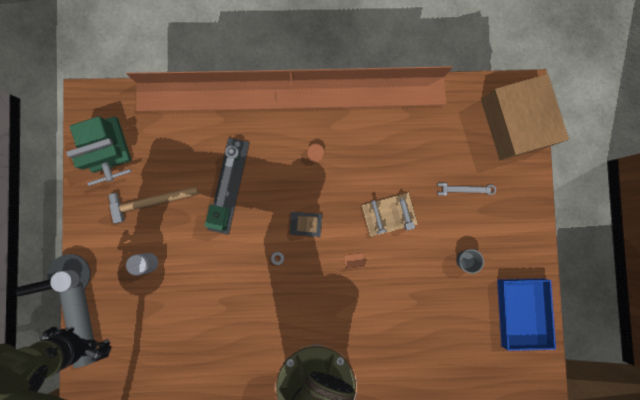

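View pics/scene0.png

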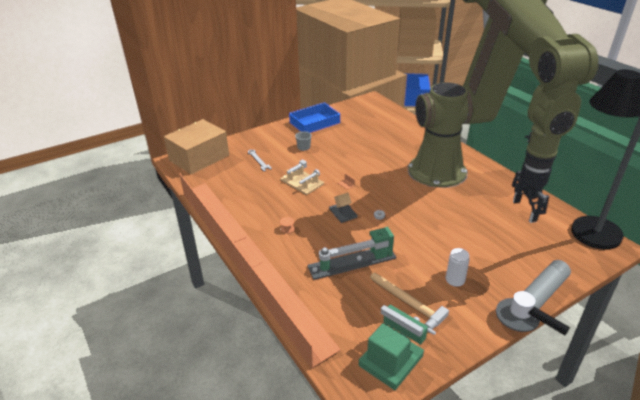

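Run:
```python
import cv2
im=cv2.imread("pics/top0.png")[130:270,190:430]
cv2.imwrite("pics/c1.png",cv2.resize(im,(792,462),interpolation=cv2.INTER_CUBIC))
```

```text
(no output)
```

View pics/c1.png

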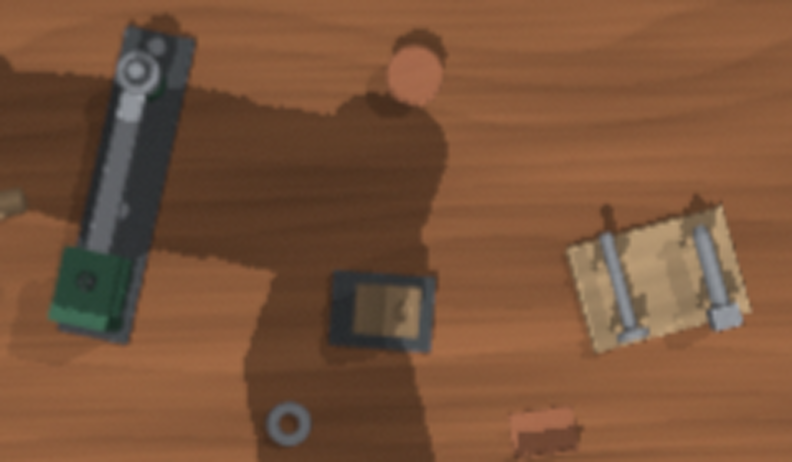

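Run:
```python
from h import *
c=get_calibration("top"); T=ext(c)
P={"pinhead":(725,316,45),"pintip":(702,230,45),"slimhead":(632,335,45),"slimtip":(606,237,45),"bore":(403,310,75),"fork":(86,281,98),"pivot":(138,70,80)}
for k,(u,v,z) in P.items(): print(k,at_z((190+u/3.3-.35,130+v/3.3-.35),z,c,T).round(1))
```

```text
pinhead [[ 470.7 -292.1   45. ]]
pintip [[ 549.1 -274.4   45. ]]
slimhead [[ 455.8 -207.4   45. ]]
slimtip [[ 545. -187.   45.]]
bore [[483.3  -1.   75. ]]
fork [[515.5 273.   98. ]]
pivot [[701.9 228.2  80. ]]
```

```bash
R='[0.085,-0.383,-0.161,0.04,0]'; python3 -m pendant '[[[0.085,-0.383,-0.161,0.04,0],[0.085,-0.383,-0.161,0.04,0],[0.085,-0.383,-0.161,0.04,0],[0.085,-0.383,-0.161,0.04,0],[0.085,-0.383,-0.161,0.04,0],[0.085,-0.383,-0.161,0.04,0],[0.085,-0.383,-0.161,0.04,0],[0.085,-0.383,-0.161,0.04,0],[0.085,-0.383,-0.161,0.04,0],[0.085,-0.383,-0.161,0.04,0],[0.085,-0.383,-0.161,0.04,0],[0.085,-0.383,-0.161,0.04,0],[0.085,-0.383,-0.161,0.04,0],[0.085,-0.383,-0.161,0.04,0],[0.085,-0.383,-0.161,0.04,0]]]'
python3 - <<'E'
from h import *
im,d,c,T=shot("wrist","w_fork"); s=observe(); print(s["time"],s["tool_pos"],np.round(s["qvel"],3),s["qpos"],np.round(s["orientation"],3).tolist())
cv2.imwrite("pics/w_fork2.png",cv2.resize(im[...,::-1],(800,500),interpolation=cv2.INTER_CUBIC))
E
```

```text
time: 1.35
tool_pos: [513.7, 274.0, 202.4]
orientation: [[-0.935, 0.356, -0.0], [0.356, 0.935, 0.0], [0.0, 0.0, -1.0]]
force: [0.5, 0.1, -0.4]
finger_gap: 0.997
grip_force: 0.0
1.4 [513.8194948  274.09174939 202.48876135] [-0.001 -0.001  0.001 -0.003 -0.001 -0.003] [ 4.89971779e-01  2.98500634e-01 -1.59171349e-01  1.11298805e+00
  1.24524253e-04  8.53649874e-01] [[-0.935, 0.356, 0.0], [0.356, 0.935, 0.0], [0.0, 0.0, -1.0]]
```

View pics/w_fork2.png

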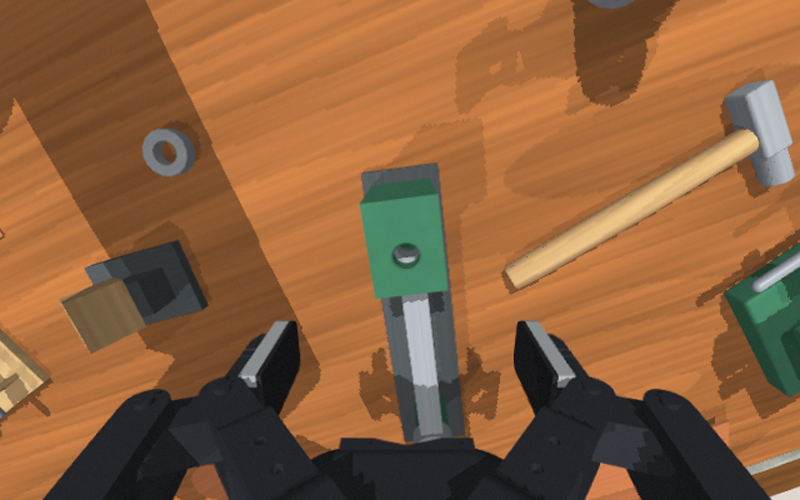

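```bash
python3 -m pendant '[[[0.085,-0.069,-0.268,0.022,-0.59],[0.085,-0.069,-0.268,0.022,-0.59],[0.085,-0.069,-0.268,0.022,-0.59],[0.085,-0.069,-0.268,0.022,-0.59],[0.085,-0.069,-0.268,0.022,-0.59],[0.085,-0.069,-0.268,0.022,-0.59],[0.085,-0.069,-0.268,0.022,-0.59],[0.085,-0.069,-0.268,0.022,-0.59],[0.085,-0.069,-0.268,0.022,-0.59],[0.085,-0.069,-0.268,0.022,-0.59],[0.085,-0.069,-0.268,0.022,-0.59]]]'
python3 - <<'E'
from h import *
c=get_calibration("wrist"); z=np.load("pics/w_fork.npz")
print("fork",at_z((406.5*.8-.1,256*.8-.1),98,c,z["T"]).round(1), z["d"][200:210:3,300:350:8].round(0).tolist())
im,d,c,T=shot("wrist","w_rest"); s=observe(); print(s["time"],s["tool_pos"],np.round(s["qvel"],3),s["qpos"],np.round(s["orientation"],3).tolist())
cv2.imwrite("pics/w_rest2.png",cv2.resize(im[...,::-1],(800,500),interpolation=cv2.INTER_CUBIC))
E
```

```text
time: 2.32
tool_pos: [483.6, -0.5, 180.6]
orientation: [[-0.974, -0.224, 0.001], [-0.224, 0.974, 0.0], [-0.001, 0.0, -1.0]]
force: [-0.2, 0.1, 0.0]
finger_gap: 0.995
grip_force: 0.0
fork [[513.8 273.2  98. ]] [[248.0, 248.0, 272.0, 289.0, 286.0, 249.0, 248.0], [247.0, 249.0, 272.0, 282.0, 276.0, 248.0, 248.0], [250.0, 249.0, 259.0, 275.0, 275.0, 248.0, 249.0], [250.0, 250.0, 253.0, 275.0, 259.0, 250.0, 251.0]]
2.3667 [ 4.83605546e+02 -4.34938018e-01  1.80521450e+02] [ 0.003  0.003  0.001 -0.    -0.002 -0.003] [-1.09968447e-03  1.31816722e-01 -4.21791964e-01  1.01667843e+00
  3.02831036e-04 -2.27875969e-01] [[-0.974, -0.225, 0.001], [-0.225, 0.974, 0.0], [-0.001, 0.0, -1.0]]
```

View pics/w_rest2.png

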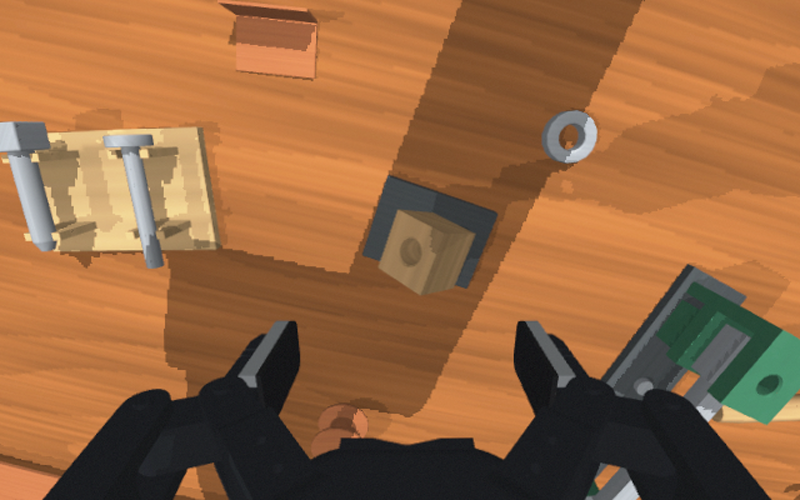

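Run:
```python
from h import *
c=get_calibration("wrist"); z=np.load("pics/w_rest.npz"); T=z["T"]; f=lambda u,v:(u*.8-.1,v*.8-.1)
print("bore",at_z(f(411,250),75,c,T).round(1))
e=at_z([f(390,177),f(497,212)],8,c,T); v=e[1]-e[0]; print("foot",e.round(1),np.linalg.norm(v),np.degrees(np.arctan2(v[1],v[0])))
# mouth face plane from depth around hole
uv=[f(u,v) for u,v in [(400,225),(410,222),(420,225),(432,235),(392,250),(390,262),(400,277),(410,282),(425,275),(432,255),(395,240)]]
P=at_depth(uv,z["d"],c,T); m=P.mean(0); n=np.linalg.svd(P-m)[2][2]; n*=np.sign(n[2]); print(n.round(3),np.degrees(np.arctan2(-n[1],-n[0])),np.degrees(np.arcsin(n[2])),((P-m)@n).round(1))
B=at_z(f(411,250),75,c,T)[0]; print("plane off",(B-m)@n)
# pin seen here
print("pin head top/tip", at_z([f(22,160),f(42,248)],45,c,T).round(1))
```

```text
bore [[479.4   0.7  75. ]]
foot [[444.1 -24.    8. ]
 [452.   67.6   8. ]] 91.93502846468348 85.04806925315332
[-0.07  -0.647  0.759] 83.85680973969365 49.3789029299036 [-0.2  0.2  0.2  0.5 -0.5  0.1  0.7  0.2 -0.6 -0.5 -0.2]
plane off -0.5690788138194038
pin head top/tip [[ 485.1 -289.    45. ]
 [ 551.4 -277.4   45. ]]
```

```bash
python3 -m pendant '[[[0.085,0.043,-0.28,0.05,0],[0.085,0.043,-0.28,0.05,0],[0.085,0.043,-0.28,0.05,0],[0.085,0.043,-0.28,0.05,0],[0.085,0.043,-0.28,0.05,0],[0.085,0.043,-0.28,0.05,0],[0.085,0.043,-0.28,0.05,0],[0.085,0.043,-0.28,0.05,0],[0.085,0.043,-0.28,0.05,0],[0.085,0.043,-0.28,0.05,0],[0.085,0.043,-0.28,0.05,0]]]'
python3 - <<'E'
from h import *
im,d,c,T=shot("wrist","w_pin"); s=observe(); print(s["time"],s["tool_pos"],np.round(s["qvel"],3),s["qpos"],np.round(s["orientation"],3).tolist())
cv2.imwrite("pics/w_pin2.png",cv2.resize(im[...,::-1],(800,500),interpolation=cv2.INTER_CUBIC))
E
```

```text
time: 3.28
tool_pos: [504.0, -282.7, 130.4]
orientation: [[-0.974, -0.225, -0.0], [-0.225, 0.974, 0.001], [0.0, 0.001, -1.0]]
force: [0.1, 0.4, -0.1]
finger_gap: 0.998
grip_force: 0.0
3.3333 [ 504.04942719 -282.68831618  130.5707887 ] [-0.002 -0.004 -0.002 -0.001 -0.002 -0.004] [-5.11287021e-01  3.39978785e-01 -2.73755218e-01  9.57146805e-01
  2.95614622e-04 -7.38137064e-01] [[-0.974, -0.225, 0.0], [-0.225, 0.974, 0.0], [-0.0, 0.0, -1.0]]
```

View pics/w_pin2.png

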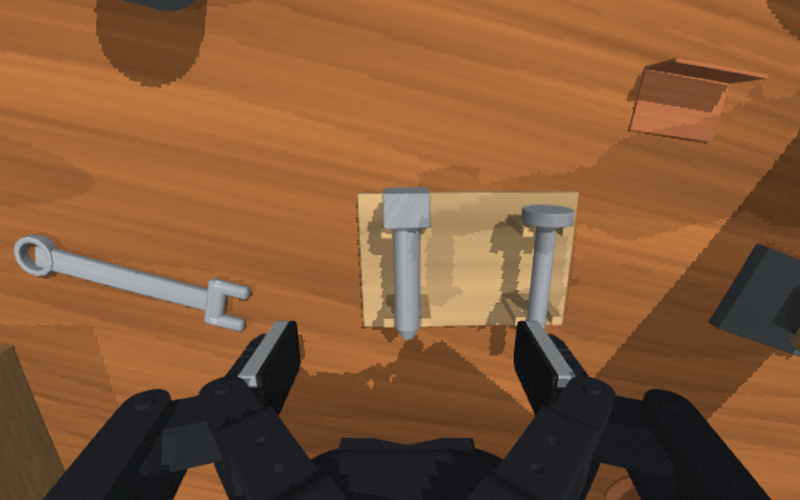

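Run:
```python
from h import *
c=get_calibration("wrist"); z=np.load("pics/w_pin.npz"); T=z["T"]; f=lambda u,v:(u*.8-.1,v*.8-.1)
R=T[:3,:3]; s=observe(); O=np.array(s["orientation"]); p=np.array(s["tool_pos"])
for n,uv,h in [("tip",(407,337),45),("top back L",(384,188),58),("top back R",(427,188),58),("shank@head",(406,229),53),("shankL",(393,240),45),("shankR",(419,240),45),("coneL",(396,325),45),("coneR",(418,325),45)]:
    P=at_z(f(*uv),h,c,T)[0]; print(n,P.round(1),((P-p)@O).round(1))
print(z["d"][160:275:6,325].round(0).tolist())
P=at_depth([f(406,v) for v in (195,205,215,235,250,270,290,310)],z["d"],c,T); print(P.round(1).tolist())
```

```text
tip [ 552.1 -272.1   45. ] [-49.2  -0.5  85.6]
top back L [ 458.8 -306.3   58. ] [ 49.4 -12.9  72.6]
top back R [ 453.6 -283.7   58. ] [49.4 10.3 72.6]
shank@head [ 479.6 -289.4   53. ] [25.4 -1.  77.6]
shankL [ 489.9 -295.    45. ] [16.6 -8.8 85.6]
shankR [ 486.4 -279.9   45. ] [16.6  6.7 85.6]
coneL [ 545.1 -280.9   45. ] [-40.4  -7.6  85.6]
coneR [ 541.9 -267.1   45. ] [-40.4   6.6  85.6]
[205.0, 207.0, 207.0, 209.0, 214.0, 217.0, 218.0, 220.0, 222.0, 223.0, 225.0, 226.0, 227.0, 229.0, 230.0, 231.0, 233.0, 234.0, 239.0, 298.0]
[[459.7, -293.9, 58.6], [465.3, -292.7, 57.3], [470.5, -291.5, 58.2], [483.2, -288.6, 52.4], [491.9, -286.6, 52.8], [504.3, -283.7, 51.8], [516.4, -280.9, 52.9], [529.4, -277.9, 52.9]]
```

```bash
python3 -m pendant '[[[0.06,0.002,-0.001,0.03,0],[0.06,0.002,-0.001,0.06,0],[0.06,0.002,-0.001,0.08,0],[0.06,0.002,-0.001,0.0855,0],[0.06,0.002,-0.001,0.0855,0],[0.0,0.002,-0.001,0.0855,0],[0.0,0.002,-0.001,0.0855,0],[0.0,0.002,-0.001,0.0855,0],[0.0,0.002,-0.001,0.0855,0],[0.0,0.002,-0.001,0.0855,0],[0.0,0.002,-0.001,0.0855,0],[0.0,0.002,-0.001,0.0855,0],[0.0,0.002,-0.001,0.0855,0],[0.0,0.002,-0.001,0.0855,0]]]'
```

```text
time: 4.5
tool_pos: [502.5, -284.1, 46.4]
orientation: [[-0.975, -0.223, 0.002], [-0.223, 0.975, 0.004], [-0.003, 0.003, -1.0]]
force: [-1.8, 7.7, 8.8]
finger_gap: 0.16
grip_force: 58.4
```

```bash
python3 -m pendant '[[[0,0,0,-0.04,0],[0,0,0,-0.085,0],[0,-0.057,0.33,-0.085,-1.25],[0,-0.057,0.33,-0.085,-1.25],[0,-0.057,0.33,-0.085,-1.25],[0,-0.057,0.33,-0.085,-1.25],[0,-0.057,0.33,-0.085,-1.25],[0,-0.057,0.33,-0.085,-1.25],[0,-0.057,0.33,-0.085,-1.25],[0,-0.057,0.33,-0.085,-1.25],[0,-0.057,0.33,-0.085,-1.25],[0,-0.057,0.33,-0.085,-1.25],[0,-0.057,0.33,-0.085,-1.25],[0,-0.057,0.33,-0.085,-1.25],[0,-0.057,0.33,-0.085,-1.25]]]'
python3 - <<'E'
from h import *
im,d,c,T=shot("wrist","w_hold"); s=observe(); print(s["time"],s["tool_pos"],np.round(s["qvel"],3),s["qpos"],np.round(s["orientation"],3).tolist())
cv2.imwrite("pics/w_hold2.png",cv2.resize(im[...,::-1],(800,500),interpolation=cv2.INTER_CUBIC))
E
```

```text
time: 5.75
tool_pos: [484.2, 48.0, 130.1]
orientation: [[-0.1, -0.995, 0.0], [-0.995, 0.1, 0.0], [-0.0, -0.0, -1.0]]
force: [-0.3, 0.3, -2.8]
finger_gap: 0.158
grip_force: 60.0
5.8 [484.10730843  47.89929811 129.95832669] [-0.006  0.003 -0.    -0.002  0.    -0.012] [ 9.86136014e-02  1.80362148e-01 -4.88579237e-01  9.01700559e-01
  1.36207870e-05 -1.37198993e+00] [[-0.1, -0.995, 0.0], [-0.995, 0.1, 0.0], [-0.0, -0.0, -1.0]]
```

View pics/w_hold2.png

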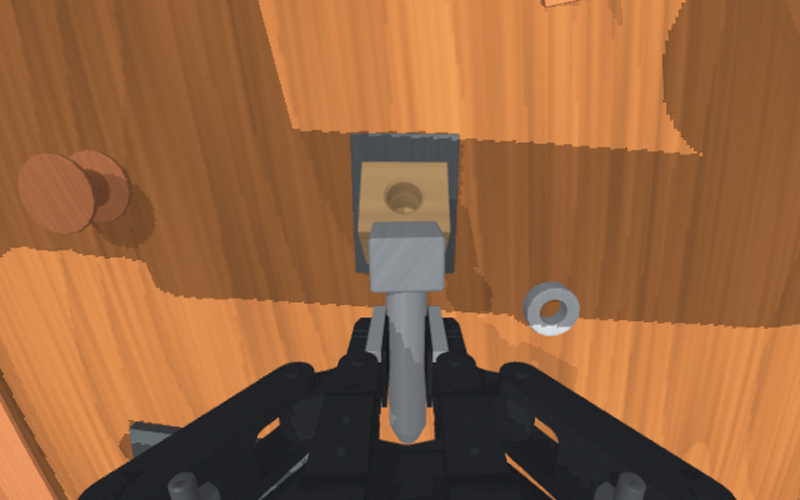

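Run:
```python
from h import *
c=get_calibration("wrist"); z=np.load("pics/w_hold.npz"); T=z["T"]; f=lambda u,v:(u*.8-.1,v*.8-.1)
s=observe(); O=np.array(s["orientation"]); p=np.array(s["tool_pos"])
B=np.array([479.5,.5,0]); a=np.radians(84.5); u=np.array([np.cos(a),np.sin(a),0])
print("bore",at_z(f(404,198),75,c,T).round(1), at_z([f(359,231),f(449,231)],88.5,c,T).round(1))
pts=[(363,225),(363,229),(363,235),(445,220),(447,226),(446,232),(450,245)]
for q,P in zip(pts,at_depth([f(*q) for q in pts],z["d"],c,T)): print(q,P.round(1),"rest x",((P-B)@u).round(1))
for n,q,h in [("back top",(407,236),143),("front top",(407,291),143),("tip",(408,440),129)]:
    P=at_z(f(*q),h,c,T)[0]; print(n,((P-p)@O).round(1))
P=at_depth([f(408,v) for v in (240,260,285,300,340,380,410)],z["d"],c,T); print(((P-p)@O).round(1).tolist())
```

```text
bore [[480.7   0.8  75. ]] [[503.2  12.   88.5]
 [460.8  16.3  88.5]]
(363, 225) [501.3   9.9  85.9] rest x 11.4
(363, 229) [501.4  11.6  87. ] rest x 13.1
(363, 235) [502.2  15.2  84.3] rest x 16.8
(445, 220) [461.9  12.1  83. ] rest x 9.8
(447, 226) [461.4  14.3  86.3] rest x 12.0
(446, 232) [462.1  17.2  86.5] rest x 14.9
(450, 245) [476.2 -30.2 261.6] rest x -30.8
back top [ 46.2   0.1 -13. ]
front top [ 26.7   0.1 -13. ]
tip [-51.6   0.6   1. ]
[[44.2, 0.5, -10.8], [37.3, 0.5, -11.4], [28.3, 0.5, -11.6], [20.1, 0.5, -6.0], [4.0, 0.5, -6.8], [-14.2, 0.5, -6.5], [-28.8, 0.5, -6.3]]
```

```bash
python3 -m pendant '[[[0,-0.002,0,0.022,0],[0,-0.002,0,0.028,0],[0,-0.002,0,0.032,0],[0,-0.002,0,0.036,0],[0,-0.002,0,0.04,0],[0,-0.002,0,0.044,0],[0,-0.002,0,0.048,0],[0,-0.002,0,0.051,0],[0,-0.002,0,0.053,0],[0,-0.002,0,0.053,0]]]'; python3 -m pendant '[[[0,0,0,-0.04,0],[0,0,0,-0.06,0],[0,0,0,-0.06,0],[0,0,0,-0.06,0]]]'
python3 - <<'E'
from h import *
im,d,c,T=shot("wrist","w_tilt"); s=observe(); O=np.array(s["orientation"]); p=np.array(s["tool_pos"]); print(s["time"],p)
f=lambda u,v:(u*.8-.1,v*.8-.1)
cv2.imwrite("pics/w_tilt2.png",cv2.resize(im[...,::-1],(800,500),interpolation=cv2.INTER_CUBIC)[150:,150:650])
P=at_depth([f(408,v) for v in range(180,440,10)],d,c,T); print(((P-p)@O).round(1)[:,[0,2]].tolist())
E
```

```text
time: 6.63
tool_pos: [485.9, 53.2, 78.6]
orientation: [[-0.097, -0.995, 0.003], [-0.995, 0.097, 0.007], [-0.008, -0.002, -1.0]]
force: [-1.1, 12.0, 9.9]
finger_gap: 0.16
grip_force: 70.0
time: 6.97
tool_pos: [485.2, 50.1, 137.8]
orientation: [[-0.098, -0.995, 0.002], [-0.995, 0.098, 0.0], [-0.0, -0.002, -1.0]]
force: [-0.1, -0.5, -3.3]
finger_gap: 0.164
grip_force: 67.9
7.0167 [484.0318345   50.02024214 136.46271947]
[[53.9, 71.4], [47.3, 80.4], [40.3, 87.5], [41.3, 53.0], [37.1, 48.8], [30.5, 55.1], [45.8, -17.8], [43.4, -20.7], [41.4, -24.6], [39.7, -28.6], [37.8, -31.7], [35.9, -34.6], [32.7, -34.5], [29.0, -33.2], [24.3, -30.5], [19.1, -27.4], [8.3, -15.4], [2.2, -12.0], [-4.8, -8.0], [-12.7, -3.3], [-20.2, 0.4], [-30.7, 7.4], [-141.9, 136.9], [-152.9, 137.3], [-162.4, 135.7], [-174.4, 136.5]]
```

View pics/w_tilt2.png

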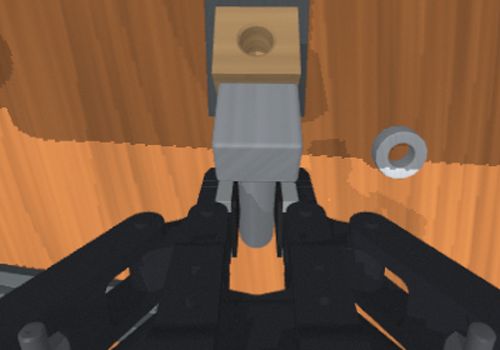

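```bash
python3 -m pendant '[[[0,0.093,-0.0015,0,0],[0,0.093,-0.0015,0,0],[0,0.093,-0.0015,0,0],[0,0.093,-0.0015,0.015,0],[0,0.093,-0.0015,0.03,0],[0,0.093,-0.0015,0.033,0],[0,0.093,-0.0015,0.033,0],[0,0.093,-0.0015,0.033,0]]]'
python3 - <<'E'
from h import *
s=observe(); p=np.array(s["tool_pos"]); O=np.array(s["orientation"]); print(p,O.round(3).tolist())
B=np.array([480.1,.65,75]); a=np.radians(84.5); u=np.array([np.cos(a),np.sin(a),0])
for x,z in [(-43.3,30.3),(-35.5,22.5),(-29.6,25.6),(-24,27.5),(-19.4,27.8),(-16.5,19.8)]:
    t=B+x*u; t[2]=75+z-1.6; print(((t-p)@O).round(1)-[0,.5,0])
E
```

```text
time: 7.68
tool_pos: [475.9, -42.1, 103.1]
orientation: [[-0.097, -0.995, -0.002], [-0.995, 0.097, 0.0], [-0.0, 0.002, -1.0]]
force: [-1.1, -0.1, -2.7]
finger_gap: 0.157
grip_force: 67.9
[475.94314064 -42.12515748 103.13803807] [[-0.097, -0.995, -0.002], [-0.995, 0.097, 0.0], [-0.0, 0.002, -1.0]]
[ 0.3 -0.5 -0.6]
[-7.5 -0.5  7.2]
[-13.4  -0.5   4.1]
[-19.   -0.5   2.2]
[-23.6  -0.5   1.9]
[-26.5  -0.5   9.9]
```

```bash
python3 -m pendant '[[[0,-0.004,-0.0003,0.0035,0],[0,-0.0075,-0.0003,0.007,0],[0,-0.0105,-0.0003,0.0055,0],[0,-0.0135,-0.0003,0.004,0],[0,-0.016,-0.0003,0.003,0],[0,-0.019,-0.0003,0.002,0],[0,-0.021,-0.0003,0.002,0],[0,-0.0235,-0.0003,0.002,0],[0,-0.0235,-0.0003,0.002,0]]]'
python3 - <<'E'
from h import *
im,d,c,T=shot("wrist","w_in"); s=observe(); O=np.array(s["orientation"]); p=np.array(s["tool_pos"]); print(s["time"],p)
f=lambda u,v:(u*.8-.1,v*.8-.1)
cv2.imwrite("pics/w_in2.png",cv2.resize(im[...,::-1],(800,500),interpolation=cv2.INTER_CUBIC)[150:,150:650])
P=at_depth([f(408,v) for v in range(200,440,10)],d,c,T); print(((P-p)@O).round(1)[:,[0,2]].tolist())
E
```

```text
time: 8.43
tool_pos: [478.4, -23.1, 101.8]
orientation: [[-0.098, -0.995, -0.002], [-0.995, 0.098, -0.012], [0.012, 0.001, -1.0]]
force: [-2.3, -15.6, -3.5]
finger_gap: 0.159
grip_force: 64.8
8.4833 [478.46082116 -23.07997163 101.71944849]
[[38.2, 102.4], [32.0, 101.7], [25.4, 102.6], [19.3, 101.1], [48.1, -24.1], [46.0, -27.4], [43.5, -29.0], [41.1, -30.8], [39.0, -33.0], [37.2, -36.0], [35.2, -38.3], [33.8, -41.4], [30.1, -40.0], [23.9, -34.4], [8.5, -14.2], [-0.7, -6.0], [-11.4, 3.3], [-23.2, 13.2], [-32.3, 18.3], [-36.0, 15.8], [-110.9, 100.6], [-120.6, 101.2], [-129.3, 100.4], [-138.8, 100.3]]
```

View pics/w_in2.png

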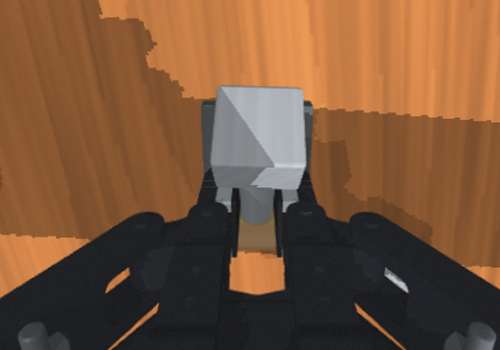

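```bash
python3 -m pendant '[[[0,-0.003,0,-0.002,0],[0,-0.005,0,-0.001,0],[0,-0.006,0,0.002,0],[0,-0.006,0,0.005,0],[0,-0.006,0,0.008,0],[0,-0.006,0,0.01,0],[0,-0.006,0,0.012,0],[0,-0.006,0,0.012,0]]]'
python3 - <<'E'
from h import *
im,d,c,T=shot("wrist","w_in3"); s=observe(); O=np.array(s["orientation"]); p=np.array(s["tool_pos"]); print(s["time"],p)
f=lambda u,v:(u*.8-.1,v*.8-.1)
P=at_depth([f(408,v) for v in range(240,440,10)],d,c,T); print(((P-p)@O).round(1)[:,[0,2]].tolist())
E
```

```text
time: 9.15
tool_pos: [479.9, -11.7, 90.0]
orientation: [[-0.096, -0.995, 0.0], [-0.995, 0.096, 0.002], [-0.002, 0.0, -1.0]]
force: [-2.3, 3.6, 1.2]
finger_gap: 0.159
grip_force: 62.2
9.2 [479.90478965 -11.7047866   90.06753877]
[[48.8, -26.4], [46.1, -27.7], [44.0, -30.3], [42.7, -35.1], [78.6, -131.6], [37.9, -37.7], [35.9, -39.7], [33.9, -41.5], [31.1, -41.9], [25.0, -36.3], [7.0, -11.6], [-3.6, -1.3], [-16.7, 11.3], [-20.1, 8.8], [-23.1, 5.8], [-26.1, 3.1], [-102.3, 90.1], [-111.5, 90.5], [-120.6, 90.7], [-129.4, 90.2]]
```

```bash
python3 -m pendant '[[[0.06,0,0,0,0],[0.06,0,0,0,0],[0.06,0,0,0,0],[0.06,0,0,0,0],[0.06,0,0,0,0],[0.06,0,0,0,0],[0.06,0,0,-0.03,0],[0.06,0.01,0,-0.065,0],[0.06,0.02,0,-0.1,0],[0.06,0.02,0,-0.1,0],[0.06,0.02,0,-0.1,0],[0.06,0.02,0,-0.1,0]]]'
python3 - <<'E'
from h import *
im,d,c,T=shot("wrist","w_park"); s=observe(); O=np.array(s["orientation"]); p=np.array(s["tool_pos"]); print(s["time"],p)
f=lambda u,v:(u*.8-.1,v*.8-.1)
cv2.imwrite("pics/w_park2.png",cv2.resize(im[...,::-1],(800,500),interpolation=cv2.INTER_CUBIC)[50:,150:650])
B=np.array([480.1,.65,75]); a=np.radians(84.5); u=np.array([np.cos(a),np.sin(a),0])
uv=[f(405,v) for v in range(130,330,8)]
P=at_depth(uv,d,c,T); print([(round(v*1.25),round(float((q-B)@u),1),round(float(q[2]-75),1)) for (_,v),q in zip(uv,P)])
E
```

```text
time: 10.2
tool_pos: [477.9, -32.9, 189.6]
orientation: [[-0.097, -0.995, 0.0], [-0.995, 0.097, 0.0], [-0.0, -0.0, -1.0]]
force: [-0.1, -0.6, -0.1]
finger_gap: 0.704
grip_force: 0.0
10.25 [477.25833898 -32.75878181 188.89881228]
[(130, -114.2, -75.1), (138, -108.0, -73.9), (146, -101.6, -74.2), (154, -95.2, -75.4), (162, -88.6, -75.8), (170, -82.0, -75.7), (178, -75.3, -76.1), (186, -68.6, -75.9), (194, -61.9, -75.0), (202, -54.9, -76.0), (210, -48.1, -75.1), (218, -41.1, -74.9), (226, -61.6, 38.5), (234, -57.9, 42.1), (242, -54.2, 45.7), (250, -50.8, 49.5), (258, -47.6, 53.7), (266, -41.0, 48.2), (274, -34.1, 42.4), (282, -22.0, 25.2), (290, -13.7, 18.6), (298, -4.8, 11.7), (306, 5.9, 2.0), (314, 9.0, 8.4), (322, 12.9, 12.6)]
```

View pics/w_park2.png

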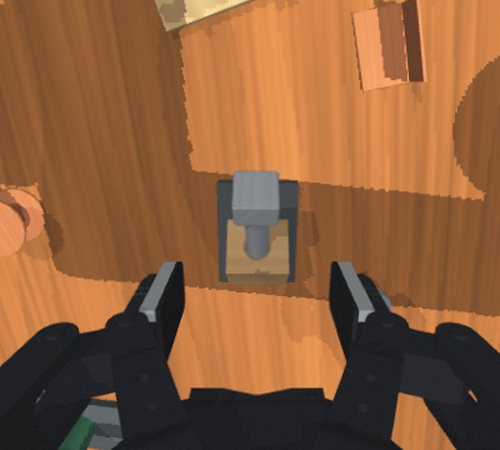

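```bash
python3 -m pendant '[[[0.06,0.014,0,0.03,0],[0.06,0.014,0,0.06,0],[0.06,0.014,0,0.072,0],[0.06,0.014,0,0.072,0],[0.06,0.014,0,0.072,0],[0,0.014,0,0.072,0],[0,0.014,0,0.072,0],[0,0.014,0,0.072,0],[0,0.014,0,0.072,0],[0,0.014,0,0.072,0],[0,0.014,0,0.072,0],[0,0.014,0,0.072,0]]]'
python3 -m pendant '[[[0,-0.002,0,0.0015,0],[0,-0.004,0,0.003,0],[0,-0.0055,0,0.0045,0],[0,-0.007,0,0.006,0],[0,-0.007,0,0.006,0]]]'
```

```text
time: 11.25
tool_pos: [477.3, -46.9, 118.7]
orientation: [[-0.096, -0.995, 0.002], [-0.995, 0.096, -0.0], [0.0, -0.002, -1.0]]
force: [-1.1, -0.9, 6.0]
finger_gap: 0.288
grip_force: 59.9
time: 11.67
tool_pos: [478.6, -46.3, 116.5]
orientation: [[-0.099, -0.995, 0.004], [-0.995, 0.099, -0.016], [0.015, -0.005, -1.0]]
force: [-13.6, -21.9, 40.7]
finger_gap: 0.286
grip_force: 66.0
```

```bash
python3 -m pendant '[[[0,0.002,0,-0.002,0],[0.05,0.004,0,-0.004,0],[0.05,0.004,0,-0.006,0],[0.05,0.004,0,-0.006,0],[0.05,0.004,0,-0.006,0],[0.05,0.004,0,-0.006,0],[0.05,0.004,0,-0.006,0],[0.05,0.004,0,-0.006,0],[0.05,0.004,0,-0.006,0]]]'
python3 - <<'E'
from h import *
im,d,c,T=shot("wrist","w_p2"); s=observe(); print(s["time"],s["tool_pos"],s["force"])
f=lambda u,v:(u*.8-.1,v*.8-.1)
B=np.array([480.1,.65,75]); a=np.radians(84.5); u=np.array([np.cos(a),np.sin(a),0])
ax=None
for uu in (398,405,412):
    uv=[f(uu,v) for v in range(170,400,8)]
    P=at_depth(uv,d,c,T); print([(round(float((q-B)@u),1),round(float(q[2]-75),1)) for (_,v),q in zip(uv,P) if q[2]>60])
E
```

```text
time: 12.42
tool_pos: [476.8, -43.6, 117.5]
orientation: [[-0.096, -0.995, -0.001], [-0.995, 0.096, 0.0], [-0.0, 0.001, -1.0]]
force: [0.5, -1.8, -0.4]
finger_gap: 0.587
grip_force: 0.0
12.4667 [476.82923795 -43.66391271 117.59834591] [-1.07270852  0.56587038 -0.92949381]
[(-59.7, 36.0), (-57.9, 39.5), (-55.4, 41.5), (-53.6, 44.7), (-52.0, 47.9), (-49.4, 49.4), (-47.1, 51.1), (-44.7, 52.8), (-36.7, 46.1), (-13.1, 17.7), (1.1, 4.7), (6.1, 4.7), (8.6, 8.2)]
[(-60.3, 37.3), (-57.8, 39.4), (-55.7, 41.9), (-53.7, 44.7), (-51.5, 47.0), (-49.5, 49.5), (-47.6, 52.0), (-44.4, 52.4), (-36.4, 45.6), (-15.1, 20.6), (-3.0, 10.3), (11.7, -2.5), (8.1, 8.8)]
[(-59.8, 36.1), (-57.6, 39.0), (-56.0, 42.7), (-53.3, 44.0), (-51.3, 46.7), (-49.5, 49.4), (-47.0, 51.1), (-44.6, 52.7), (-36.0, 45.0), (-14.1, 19.1), (-2.4, 9.4), (6.4, 4.5), (8.2, 8.7)]
```

```bash
python3 -m pendant '[[[0.05,0.001,0,0,0],[0.05,0.001,0,0,0],[0.05,0.001,0,0,0],[0,0.001,0,0,0],[0,0.001,0,0,0],[0,0.001,0,0,0],[0,0.001,0,0,0],[0,0.001,0,0,0],[0,0.001,0,0,0],[0,0.001,0,0,0]]]'
python3 -m pendant '[[[0,0.006,0,-0.006,0],[0,0.0126,0,-0.0129,0],[0,0.007,0,-0.018,0],[0,0.0017,0,-0.0235,0],[0,-0.004,0,-0.028,0],[0,-0.010,0,-0.0322,0],[0,-0.0165,0,-0.035,0],[0,-0.0232,0,-0.0377,0],[0,-0.03,0,-0.039,0],[0,-0.0367,0,-0.0405,0],[0,-0.043,0,-0.041,0],[0,-0.0496,0,-0.041,0],[0,-0.0496,0,-0.041,0]]]'
python3 - <<'E'
from h import *
im,d,c,T=shot("wrist","w_up"); s=observe(); O=np.array(s["orientation"]); p=np.array(s["tool_pos"]); print(s["time"],p)
f=lambda u,v:(u*.8-.1,v*.8-.1)
P=at_depth([f(406,v) for v in range(200,420,8)],d,c,T); print(((P-p)@O).round(1)[:,[0,2]].tolist())
E
```

```text
time: 13.3
tool_pos: [476.9, -44.9, 118.0]
orientation: [[-0.096, -0.995, 0.0], [-0.995, 0.096, -0.0], [0.0, -0.0, -1.0]]
force: [-0.6, -1.4, 4.7]
finger_gap: 0.287
grip_force: 59.9
time: 14.38
tool_pos: [481.8, 3.3, 159.9]
orientation: [[-0.097, -0.995, 0.001], [-0.995, 0.097, -0.005], [0.004, -0.001, -1.0]]
force: [-2.0, -7.1, 3.4]
finger_gap: 0.282
grip_force: 58.9
14.4333 [481.78590613   3.10302158 159.85587641]
[[30.2, 147.5], [24.2, 147.3], [17.8, 148.6], [11.8, 148.0], [18.4, 98.6], [14.4, 94.2], [10.1, 91.1], [12.1, 69.3], [14.8, 48.1], [26.8, 5.0], [27.0, -3.7], [25.4, -7.4], [22.2, -7.3], [20.0, -9.2], [16.5, -8.6], [13.7, -9.4], [11.1, -10.6], [7.5, -10.0], [4.7, -10.9], [-107.1, 159.0], [-116.1, 160.2], [-123.8, 159.1], [-132.3, 159.1], [-141.3, 159.4], [-150.3, 159.7], [-158.9, 159.1], [-168.9, 160.0], [-177.9, 159.7]]
```

```bash
python3 -m pendant '[[[0,-0.005,0,0,0],[0,-0.01,0,0,0],[0,-0.014,0,0.001,0],[0,-0.018,0,0.002,0],[0,-0.018,0,0.002,0]]]'
python3 - <<'E'
from h import *
im,d,c,T=shot("wrist","w_up2"); s=observe(); O=np.array(s["orientation"]); p=np.array(s["tool_pos"]); print(s["time"],p,s["force"])
f=lambda u,v:(u*.8-.1,v*.8-.1)
cv2.imwrite("pics/w_up22.png",cv2.resize(im[...,::-1],(800,500),interpolation=cv2.INTER_CUBIC)[100:,150:650])
P=at_depth([f(406,v) for v in range(240,370,6)],d,c,T); print(((P-p)@O).round(1)[:,[0,2]].tolist())
E
```

```text
time: 14.85
tool_pos: [483.9, 21.5, 158.0]
orientation: [[-0.097, -0.995, 0.001], [-0.995, 0.097, -0.003], [0.003, -0.002, -1.0]]
force: [-0.6, -5.8, 5.3]
finger_gap: 0.285
grip_force: 58.7
14.9 [483.86658938  21.34358986 158.01578764] [-1.24944159 -4.94638676  4.34042743]
[[27.3, 48.9], [26.7, 40.6], [26.6, 31.4], [25.5, 26.1], [25.1, 19.4], [29.0, 1.6], [28.5, -3.4], [29.0, -10.4], [27.6, -12.3], [25.7, -13.1], [23.2, -12.5], [21.2, -13.1], [18.5, -12.4], [16.5, -13.0], [13.4, -11.6], [11.0, -11.6], [8.3, -11.2], [5.4, -10.4], [3.3, -11.1], [-108.2, 157.7], [-114.2, 157.5], [-120.6, 157.7]]
```

View pics/w_up22.png

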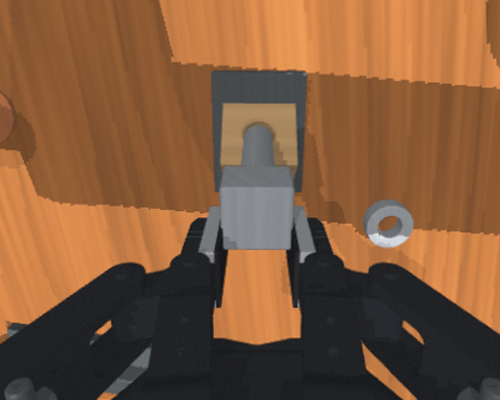

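```bash
python3 -m pendant '[[[0,0,0,-0.015,0],[0,0,0,-0.035,0],[0,0,0,-0.055,0],[0,-0.02,-0.001,-0.055,0],[0,-0.045,-0.002,-0.055,0],[0,-0.07,-0.003,-0.055,0],[0,-0.1,-0.004,-0.055,0],[0,-0.13,-0.005,-0.055,0],[0,-0.16,-0.0057,-0.055,0],[0,-0.19,-0.0057,-0.055,0],[0,-0.22,-0.0057,-0.055,0],[0,-0.245,-0.0057,-0.055,0],[0,-0.265,-0.0057,-0.055,0],[0,-0.277,-0.0057,-0.055,0],[0,-0.277,-0.0057,-0.055,0],[0,-0.277,-0.0057,-0.055,0]]]'
python3 - <<'E'
from h import *
im,d,c,T=shot("wrist","w_f1"); s=observe(); O=np.array(s["orientation"]); p=np.array(s["tool_pos"]); print(s["time"],p,s["force"],O.round(3).tolist())
v,u=np.mgrid[0:400,0:640]; r=ray(np.c_[u.ravel(),v.ravel()],c)*d.reshape(-1,1); X=(r@T[:3,:3].T+T[:3,3]-p)@O
X=X.reshape(400,640,3); W=(X@O.T)+p
# pin slices: points with tool z between, near axis
def sl(a,b,name):
    m=(X[...,2]>a)&(X[...,2]<b)&(abs(X[...,1])<20)&(X[...,0]>-5)&(X[...,0]<45)&(d>0); Q=X[m]
    if len(Q): print(name,m.sum(),"x",Q[:,0].min().round(1),Q[:,0].max().round(1),"y",np.percentile(Q[:,1],[2,98]).round(1),"z",Q[:,2].mean().round(1))
    return m
sl(-18,-5,"headtop"); sl(-5,6,"headside")
for a in range(14,90,8): sl(a,a+4,"shank")
# fork top: green & z near 98
hsv=cv2.cvtColor(im,cv2.COLOR_RGB2HSV); g=(hsv[...,0]>60)&(hsv[...,0]<95)&(hsv[...,1]>60)&(abs(W[...,2]-98)<5)
print("green",g.sum(),W[g].mean(0).round(1))
cs,h=cv2.findContours(g.astype(np.uint8),cv2.RETR_CCOMP,cv2.CHAIN_APPROX_NONE)
for i,k in enumerate(cs):
    if len(k)>18:
        (cx,cy),ax,an=cv2.fitEllipse(k); P=at_z((cx,cy),98,c,T)[0]; print(h[0][i][3],len(k),round(cx,1),round(cy,1),np.round(ax,1),P.round(1),((P-p)@O).round(1))
E
```

```text
time: 16.23
tool_pos: [515.4, 297.5, 211.5]
orientation: [[-0.096, -0.995, -0.001], [-0.995, 0.096, -0.001], [0.001, 0.001, -1.0]]
force: [-0.3, -0.3, -2.0]
finger_gap: 0.285
grip_force: 59.6
16.2833 [515.43142131 296.91139721 211.6158731 ] [ 0.13108644 -0.28345679 -1.95775941] [[-0.097, -0.995, -0.001], [-0.995, 0.097, -0.001], [0.001, 0.001, -1.0]]
headtop 3764 x -4.9 28.9 y [-16.6  16.7] z -11.4
headside 710 x -4.9 29.1 y [-18.2  18.6] z 0.2
shank 49 x 22.2 24.3 y [-4.5  4.9] z 24.0
shank 65 x 19.1 24.6 y [-6.4  7.3] z 32.0
shank 51 x 18.2 25.0 y [-6.7  7.8] z 40.1
shank 48 x 19.2 25.0 y [-6.9  7.5] z 47.9
shank 43 x 18.5 25.2 y [-6.7  7.8] z 56.0
shank 40 x 19.8 25.5 y [-6.3  7.5] z 63.9
shank 35 x 19.2 25.8 y [-6.6  8.4] z 72.0
green 3967 [507.5 271.1  97.8]
-1 292 330.8 171.6 [66.6 94.4] [508.2 271.5  98. ] [ 25.9   4.7 113.6]
0 60 324.0 172.4 [20.6 21.7] [513.8 271.6  98. ] [ 25.2  -0.9 113.6]
```

```bash
python3 -m pendant '[[[0,0.007,-0.0014,0,0],[0,0.007,-0.0014,0.01,0],[0,0.007,-0.0014,0.02,0],[0,0.007,-0.0014,0.026,0],[0,0.007,-0.0014,0.03,0],[0,0.007,-0.0014,0.034,0],[0,0.007,-0.0014,0.038,0],[0,0.007,-0.0014,0.038,0]]]'
cat > m.py <<'E'
from h import *
import sys
im,d,c,T=shot("wrist",sys.argv[1]); s=observe(); O=np.array(s["orientation"]); p=np.array(s["tool_pos"]); print(s["time"],p.round(1),np.round(s["force"],1))
v,u=np.mgrid[0:400,0:640]; X=(((ray(np.c_[u.ravel(),v.ravel()],c)*d.reshape(-1,1))@T[:3,:3].T+T[:3,3]-p)@O).reshape(400,640,3)
def q(a,b,n):
    m=(X[...,2]>a)&(X[...,2]<b)&(abs(X[...,1])<12)&(X[...,0]>0)&(X[...,0]<45)&(d>0); Q=X[m]
    if len(Q)>5: print(n,len(Q),"xmax",np.percentile(Q[:,0],97).round(1),"y",np.percentile(Q[:,1],[3,97]).round(1),"z",Q[:,2].mean().round(1)); 
    return Q
Q=q(-20,-5,"top")
if len(Q)>20: print("top plane dz/dx,dz/dy",np.linalg.lstsq(np.c_[Q[:,:2],np.ones(len(Q))],Q[:,2],rcond=None)[0].round(3))
for a in range(14,86,8): q(a,a+4,"sh")
E
python3 m.py w_f2
```

```text
time: 16.95
tool_pos: [516.0, 290.4, 172.8]
orientation: [[-0.096, -0.995, -0.001], [-0.995, 0.096, -0.001], [0.001, 0.001, -1.0]]
force: [-0.8, 0.1, -2.8]
finger_gap: 0.286
grip_force: 59.6
17.0 [516.2 290.5 173.3] [ 0.1  0.5 -2.6]
top 3108 xmax 29.0 y [-11.6  11.3] z -10.9
top plane dz/dx,dz/dy [ 4.0000e-02  1.1000e-02 -1.1577e+01]
sh 47 xmax 25.0 y [-4.1  5.4] z 24.0
sh 57 xmax 25.2 y [-5.8  7.2] z 32.2
sh 53 xmax 25.5 y [-6.2  8.2] z 40.0
sh 51 xmax 25.7 y [-6.1  7.9] z 48.1
sh 41 xmax 25.9 y [-6.2  7.9] z 56.0
sh 38 xmax 26.0 y [-6.   8.2] z 64.1
sh 45 xmax 41.6 y [-11.5   9.1] z 72.3
sh 35 xmax 44.9 y [-10.5  10.7] z 79.9
```

```bash
python3 -m pendant '[[[0,0,0,0.004,0],[0,0,0,0.008,0],[0,0,0,0.012,0],[0,0,0,0.016,0],[0,0,0,0.019,0]]]'; python3 -m pendant '[[[0,0,0,0.003,0],[0,0,0,0.006,0],[0,0,0,0.009,0],[0,0,0,0.012,0]]]'
```

```text
time: 17.42
tool_pos: [516.3, 290.5, 154.2]
orientation: [[-0.096, -0.995, -0.0], [-0.995, 0.096, -0.0], [0.0, 0.0, -1.0]]
force: [-0.0, 0.5, -3.1]
finger_gap: 0.288
grip_force: 59.6
time: 17.75
tool_pos: [516.5, 290.5, 142.5]
orientation: [[-0.096, -0.995, 0.0], [-0.995, 0.096, 0.0], [-0.0, -0.0, -1.0]]
force: [-1.0, -0.1, -2.5]
finger_gap: 0.284
grip_force: 59.6
```

Smooth, no resistance yet. Continue toward the lower cheek.

```bash
python3 -m pendant '[[[0,0,0,0.003,0],[0,0,0,0.006,0],[0,0,0,0.009,0],[0,0,0,0.012,0],[0,0,0,0.015,0]]]'; python3 -m pendant '[[[0,0,0,0.003,0],[0,0,0,0.006,0],[0,0,0,0.009,0],[0,0,0,0.011,0]]]'
```

```text
time: 18.17
tool_pos: [516.4, 290.3, 127.5]
orientation: [[-0.097, -0.995, -0.0], [-0.995, 0.097, -0.0], [0.0, 0.0, -1.0]]
force: [-0.8, -0.2, -1.4]
finger_gap: 0.284
grip_force: 59.6
time: 18.5
tool_pos: [516.5, 290.3, 117.2]
orientation: [[-0.097, -0.995, 0.0], [-0.995, 0.097, -0.0], [0.0, -0.0, -1.0]]
force: [-1.9, -3.8, 8.8]
finger_gap: 0.29
grip_force: 60.8
```

```bash
python3 -m pendant '[[[0,0,0,0.002,0],[0,0,0,0.004,0],[0,0,0,0.006,0]]]'; python3 m.py w_f3
```

```text
time: 18.75
tool_pos: [516.5, 290.2, 111.9]
orientation: [[-0.097, -0.995, 0.001], [-0.995, 0.097, -0.001], [0.0, -0.001, -1.0]]
force: [-4.3, -4.4, 10.0]
finger_gap: 0.287
grip_force: 60.9
18.8 [516.4 290.  111.4] [-1.8 -2.6  2.2]
top 3133 xmax 28.8 y [-11.3  11.3] z -11.9
top plane dz/dx,dz/dy [ 4.7000e-02 -1.1000e-02 -1.2719e+01]
sh 421 xmax 44.0 y [-11.3  11.4] z 14.7
sh 76 xmax 44.4 y [-11.2  10.9] z 24.1
sh 47 xmax 40.2 y [-11.4  11.2] z 48.5
sh 16 xmax 39.8 y [-9.4  9.6] z 55.0
sh 353 xmax 43.7 y [-11.3  11. ] z 63.7
sh 38 xmax 44.5 y [-11.6  11.2] z 72.0
```

```bash
python3 -m pendant '[[[0.06,0,0,-0.001,0],[0.06,0,0,-0.001,0],[0.06,0,0,-0.001,0],[0.06,0,0,-0.001,0],[0.06,0,0,-0.03,0],[0,0.008,0,-0.05,0],[0,0.017,0,-0.05,0],[0,0.017,0,-0.05,0],[0,0.017,0,-0.05,0],[0,0.017,0,-0.05,0],[0,0.017,0,-0.05,0],[0,0.017,0,-0.05,0]]]'; python3 m.py w_f4
```

```text
time: 19.8
tool_pos: [514.3, 273.6, 159.8]
orientation: [[-0.096, -0.995, -0.001], [-0.995, 0.096, -0.001], [0.001, 0.001, -1.0]]
force: [0.4, 0.3, -0.7]
finger_gap: 0.002
grip_force: 0.0
19.85 [514.4 273.7 160. ] [-0.4  0.7  1.3]
top 901 xmax 12.2 y [-11.4  11.3] z -12.8
top plane dz/dx,dz/dy [-5.0000e-02  4.0000e-03 -1.2284e+01]
sh 115 xmax 13.5 y [-11.  11.] z 39.7
sh 89 xmax 13.6 y [-11.   10.8] z 48.0
sh 8 xmax 13.2 y [-7.9  7.9] z 54.4
sh 540 xmax 27.1 y [-11.3  11.3] z 62.7
sh 54 xmax 27.8 y [-11.1  11.2] z 72.0
```

```bash
python3 -m pendant '[[[0,0,0,0.015,0],[0,0,0,0.022,0],[0,0,0,0.026,0],[0,0,0,0.028,0],[0,0,0,0.029,0],[0,0,0,0.03,0]]]'; python3 -m pendant '[[[0,0,0,0.001,0],[0,0,0,0.0015,0],[0,0,0,0.002,0],[0,0,0,0.002,0]]]'
```

```text
time: 20.35
tool_pos: [514.8, 273.5, 131.2]
orientation: [[-0.096, -0.995, 0.0], [-0.995, 0.096, -0.0], [0.0, -0.0, -1.0]]
force: [-3.0, -2.4, 4.2]
finger_gap: -0.002
grip_force: 2.3
time: 20.68
tool_pos: [514.8, 273.5, 129.5]
orientation: [[-0.097, -0.995, 0.0], [-0.995, 0.097, -0.0], [0.0, -0.0, -1.0]]
force: [-3.3, -3.7, 7.4]
finger_gap: 0.0
grip_force: 3.3
```

Still sinking with low force; press on in small steps until it goes solid.

```bash
python3 -m pendant '[[[0,0,0,0.001,0],[0,0,0,0.002,0],[0,0,0,0.002,0]]]'; python3 -m pendant '[[[0,0,0,0.001,0],[0,0,0,0.002,0],[0,0,0,0.002,0]]]'
```

```text
time: 20.93
tool_pos: [514.9, 273.4, 129.3]
orientation: [[-0.097, -0.995, 0.001], [-0.995, 0.097, 0.0], [-0.0, -0.001, -1.0]]
force: [-6.8, -4.2, 19.7]
finger_gap: -0.001
grip_force: 9.7
time: 21.18
tool_pos: [514.9, 273.3, 129.1]
orientation: [[-0.097, -0.995, 0.002], [-0.995, 0.097, 0.0], [-0.001, -0.002, -1.0]]
force: [-11.3, -6.9, 33.1]
finger_gap: 0.0
grip_force: 16.4
```

```bash
python3 -m pendant '[[[0,0,0,-0.01,0],[0,0,0,-0.04,0],[0,0,0,-0.08,0],[0,-0.04,0,-0.09,0],[0,-0.04,0,-0.09,0],[0,-0.04,0,-0.09,0],[0,-0.04,0,-0.09,0],[0,-0.04,0,-0.09,0]]]'
python3 - <<'E'
from h import *
im,d,c,T=shot("wrist","w_end"); s=observe(); print(s["time"],np.round(s["tool_pos"],1))
v,u=np.mgrid[0:400,0:640]; W=((ray(np.c_[u.ravel(),v.ravel()],c)*d.reshape(-1,1))@T[:3,:3].T+T[:3,3])
near=(np.hypot(W[:,0]-514,W[:,1]-273)<40); h=W[near&(W[:,2]>112)&(W[:,2]<126)]; f=W[near&(abs(W[:,2]-98)<5)]
print(len(h),np.median(h,0).round(1),len(f),np.median(f[:,2]).round(1))
print(np.linalg.lstsq(np.c_[h[:,:2]-[514,273],np.ones(len(h))],h[:,2],rcond=None)[0].round(3))
E
```

```text
time: 21.85
tool_pos: [518.0, 312.7, 213.7]
orientation: [[-0.097, -0.995, -0.002], [-0.995, 0.097, -0.001], [0.001, 0.001, -1.0]]
force: [0.4, 0.7, 0.1]
finger_gap: 0.004
grip_force: 0.0
21.9 [518.  312.6 213.7]
1164 [514.4 271.3 118.3] 3522 97.9
[-6.0000e-03  5.0000e-03  1.1822e+02]
```

Head top is 20.4 mm above the fork's face and level, so the head is home. Handing in.

```bash
python3 -c "
from bench import *
print(close_job())"
```

```text
the job is handed in; nothing more can be done
None
```

The pin was parked in the rest, taken anew by its head, and pushed home in the fork (head level and seated to within about 0.5 mm, about 33 N vertical on the last push); the job was handed in at about 22 s, the verdict wasn't shown, and I viewed 11 pictures, one over the limit of 10.

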